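Steady the rocking pouring plate

ROBOT

A 6-joint arm with a two-finger parallel gripper is mounted at the origin on the work surface. World frame = base frame: x ahead of the robot, y to its left, z up, the work surface at z = 0. Lengths are in mm, angles in rad, forces in N, time in s.
With the tool pointing down it reaches from about 275 to 750 mm from the base axis. Payload 10.2 kg.
Tool frame: the origin (TCP) lies between the finger pads; the fingertips stand ctrl.tips_ahead ahead of it and the grasp point (between the pads) lies 8 mm behind it (ctrl.tips_ahead is the distance from the TCP to the fingertips, in mm); z points along the fingers, y is the direction in which the jaws open and shut (so a half turn about z gives the same grasp; the last joint's range is limited). The gripper opens to 85 mm and grips with 20 to 120 N. Pads are 22 mm wide; open, the fingers measure 114 mm over their backs; the gripper's body (76 mm by 85 mm) begins 54 mm behind the grasp point. The pads swing forward as they close: fully open they stand 13 mm farther back than shut.
Start: joints at [-1.445, 0.313, 1.498, -0, 1.331, -0.223], TCP at [179.417, -493.397, 211.694] pointing down, gripper open.
Joint ranges: [-2.94, 2.94], [-0.97, 2.17], [0.19, 2.56], [-1.23, 4.37], [0.02, 3.11], [-2.88, 2.88]. Speed limits (rad/s): [2.39, 2.39, 3.01, 3.14, 3.14, 3.14].

INTERFACE

Orientations are given as a unit quaternion [w, x, y, z].
In Python, from rig import ctrl gives the robot as it stands. The module is installed in compiled form; this text tells all that it offers.
- The arm moves only by the tool move_arm, never from a script. Its argument "motion" is a list of rows, each an object with "offset": the shift along the tool's x, y, z in m, a list of three; "angular": the turn, a rotation vector about the tool's x, y, z in degrees, a list of three; "jaw": the finger opening in m, from 0 to 0.0854. In form: [{"offset": [tx, ty, tz], "angular": [ax, ay, az], "jaw": jaw}, ...]. A call has 1 to 5 rows; each row is the pose to reach, as a shift and turn from the pose commanded when the call began, along the tool's axes at that moment; what a row does not reach only later rows make up. A row lasts 1/8 s, in which the tool goes at most 62.5 mm and 10.7 degrees, less where a joint would pass 70% of its speed; a pose out of reach is approached as far as the arm can. A call with a gripper value outside its range is refused whole. The fingers move at their own pace and stop on an object; "squeeze" is the grip in N (left out, the last holds). Time passes only in rows, so rows that repeat a pose let the fingers close. It gives the time, the measured TCP pose, the force and the opening at its end, in the units of the state.
- ctrl.sense(): the state, without advancing time (a new reading comes with each control period).
- ctrl.capture(name): name is "scene" or "top"; returns a dict with "img" (384x512x3 uint8, red, green, blue), "intrinsics" (3x3 intrinsics, pixels), "rvec" (rotation vector, rad) and "tvec" (3), from world to camera coordinates, as OpenCV has them. Camera axes: x right, y down, z forward; pixel columns grow to the right and rows downward; lengths in mm; the calibration is good to about 2 mm. A picture is of the moment at which its call begins. There is no depth.
- ctrl.finish_job(): hands the job in, once; it reports no verdict.
The state is a dict: "time_s": time; "joints": joint angles; "dq": joint speeds; "tau": joint torques, N m; "eef_pos": TCP position; "ee_rot": TCP orientation; "force": force on the tool from outside, world axes, zero at the start; "wrist_torque": the same for the moment, N m; "grip_width": opening from 0.0 (shut) to 1.0 (fully open).
Only numpy, scipy, OpenCV 4.12 (cv2) and the standard library are available. Lean on these libraries where they do the work, as an engineer would, in place of code of your own. Each camera call takes 0.05 s, during which the arm holds its last target. There are 200 camera calls.

TASK

The aluminium pouring plate rocks on one soft foot. Press down on its corners, on the rings, with the fingertips until you find the corner that gives, then press the shim beside that corner down flat on to the plate and leave it. Do not push in any other shim, do not lift the plate, and leave the dish on it and everything else where they are.

Things in the scene. Friction and masses are not known exactly. Their poses are not given: they have to be found in the camera images.
- cradle: Grey painted cradle fixed to the bench, 220 x 304 mm in x, y, 38 mm high, in which the plate lies. Origin: centre of its underside, on the bench; z up. It stands turned up to 20 degrees either way about the vertical.
- plate: Bare aluminium pouring plate, 190 x 230 x 10 mm, 1.2 kg, loose on four hidden feet in the cradle, 2 mm of play at its edges. Origin: centre of its underside, 34 mm above the bench (top face at 44 mm). Three feet are firm; one, a different one each time and not to be told by eye, is soft.
- dish: Closed clear Petri dish, 90 mm across, 15 mm high, loose on the middle of the plate; it stays there. Origin: centre of its underside.
- corner_near_left (a point): Where to press the plate corner near the robot (-x), to the left (+y): centre of a thin dark ring 22 mm across on the plate's top face, over the foot; at (-75, +95, 10) mm in the plate's frame. Over a firm foot it gives less than 1 mm; over the soft one it starts to give at about 5 N, has sunk 5 mm at about 7 N and stops there; it springs back when released.
- corner_near_right (a point): Where to press the plate corner near the robot (-x), to the right (-y): centre of a thin dark ring 22 mm across on the plate's top face, over the foot; at (-75, -95, 10) mm in the plate's frame. Over a firm foot it gives less than 1 mm; over the soft one it starts to give at about 5 N, has sunk 5 mm at about 7 N and stops there; it springs back when released.
- corner_far_left (a point): Where to press the plate corner far from the robot (+x), to the left (+y): centre of a thin dark ring 22 mm across on the plate's top face, over the foot; at (+75, +95, 10) mm in the plate's frame. Over a firm foot it gives less than 1 mm; over the soft one it starts to give at about 5 N, has sunk 5 mm at about 7 N and stops there; it springs back when released.
- corner_far_right (a point): Where to press the plate corner far from the robot (+x), to the right (-y): centre of a thin dark ring 22 mm across on the plate's top face, over the foot; at (+75, -95, 10) mm in the plate's frame. Over a firm foot it gives less than 1 mm; over the soft one it starts to give at about 5 N, has sunk 5 mm at about 7 N and stops there; it springs back when released.
- head_near_left (a point): Top centre of the shim of corner_near_left: a plain steel stud with a flat round head 24 mm across and 3 mm thick on a 10 mm stem through the plate, 42 mm from the corner's ring towards the plate's middle along y, at (-75, +53) mm in the plate's frame. The head's top stands 10 mm above the plate's top at the start, 3 mm when the shim is flat.
- shim_near_left (a joint): How far that shim has been pressed down, m: 0 standing, 0.007 flat (head down on the plate, its stem then filling the gap over the soft foot). It slides at about 2 N and stays where it is left. Over a firm foot it jams at about 0.003 and cannot be raised again without gripping it.
- head_near_right (a point): Top centre of the shim of corner_near_right: a plain steel stud with a flat round head 24 mm across and 3 mm thick on a 10 mm stem through the plate, 42 mm from the corner's ring towards the plate's middle along y, at (-75, -53) mm in the plate's frame. The head's top stands 10 mm above the plate's top at the start, 3 mm when the shim is flat.
- shim_near_right (a joint): How far that shim has been pressed down, m: 0 standing, 0.007 flat (head down on the plate, its stem then filling the gap over the soft foot). It slides at about 2 N and stays where it is left. Over a firm foot it jams at about 0.003 and cannot be raised again without gripping it.
- head_far_left (a point): Top centre of the shim of corner_far_left: a plain steel stud with a flat round head 24 mm across and 3 mm thick on a 10 mm stem through the plate, 42 mm from the corner's ring towards the plate's middle along y, at (+75, +53) mm in the plate's frame. The head's top stands 10 mm above the plate's top at the start, 3 mm when the shim is flat.
- shim_far_left (a joint): How far that shim has been pressed down, m: 0 standing, 0.007 flat (head down on the plate, its stem then filling the gap over the soft foot). It slides at about 2 N and stays where it is left. Over a firm foot it jams at about 0.003 and cannot be raised again without gripping it.
- head_far_right (a point): Top centre of the shim of corner_far_right: a plain steel stud with a flat round head 24 mm across and 3 mm thick on a 10 mm stem through the plate, 42 mm from the corner's ring towards the plate's middle along y, at (+75, -53) mm in the plate's frame. The head's top stands 10 mm above the plate's top at the start, 3 mm when the shim is flat.
- shim_far_right (a joint): How far that shim has been pressed down, m: 0 standing, 0.007 flat (head down on the plate, its stem then filling the gap over the soft foot). It slides at about 2 N and stays where it is left. Over a firm foot it jams at about 0.003 and cannot be raised again without gripping it.
- dish_stack: Stack of four clear Petri dishes, 90 mm across, 63 mm high; a loose bystander. Origin: centre of its underside.
- bottle: Lab bottle with a blue cap, 70 mm across, 150 mm high; a loose bystander. Origin: centre of its underside.
- jar: Glass jar with a red lid, 72 mm across, 110 mm high; a loose bystander. Origin: centre of its underside.
- marker: White marker pen with a black cap, 115 x 12 x 12 mm, lying beside the cradle; a loose bystander. Origin: centre of its underside.
- calculator: Black pocket calculator, 155 x 78 x 15 mm; a loose bystander. Origin: centre of its underside.
- tin: Small carton with a yellow band, 46 x 46 x 80 mm; a loose bystander. Origin: centre of its underside.
Not all that is in view belongs to the job. What is meant by the dish is not orange or turquoise, and is the larger of those in its own colour.

How it is judged (in metres and radians):
On the way, in this order (a step that is already met when the one before it is completed fails the run):
1. a corner of the plate was pressed and rocked down at least 2.5 mm while all four shims still stood (z of any of corner_near_left, corner_near_right, corner_far_left, corner_far_right in the frame of cradle below 0.0415 m and contact force between the fingers and plate above 1 N and value of joint each of shim_near_left, shim_near_right, shim_far_left, shim_far_right below 0.0015 m), for 0.05 s.
2. the shim of the rocking corner is pressed flat, the others still standing (((value of joint shim_near_left above 0.0055 m and value of joint each of shim_near_right, shim_far_left, shim_far_right below 0.0015 m) or (value of joint shim_near_right above 0.0055 m and value of joint each of shim_near_left, shim_far_left, shim_far_right below 0.0015 m) or (value of joint shim_far_left above 0.0055 m and value of joint each of shim_near_left, shim_near_right, shim_far_right below 0.0015 m) or (value of joint shim_far_right above 0.0055 m and value of joint each of shim_near_left, shim_near_right, shim_far_left below 0.0015 m))), for 0.1 s.
At the end, for the whole second after the job is handed in: The rocking corner's shim is pressed in more than 5.5 of its 7 mm (no shim over a firm foot can go that far), the other three less than 1.5 mm; the plate lies at rest in its cradle within 2 mm of its height and 0.015 rad of level, the dish on it within 45 mm of its middle (((value of joint shim_near_left above 0.0055 m and value of joint each of shim_near_right, shim_far_left, shim_far_right below 0.0015 m) or (value of joint shim_near_right above 0.0055 m and value of joint each of shim_near_left, shim_far_left, shim_far_right below 0.0015 m) or (value of joint shim_far_left above 0.0055 m and value of joint each of shim_near_left, shim_near_right, shim_far_right below 0.0015 m) or (value of joint shim_far_right above 0.0055 m and value of joint each of shim_near_left, shim_near_right, shim_far_left below 0.0015 m)) and z of plate in the frame of cradle between 0.032 and 0.036 m and angle between plate's own z axis and vertical below 0.015 rad and linear speed of plate below 0.02 m/s and z of dish in the frame of plate between 0.007 and 0.014 m and horizontal distance between dish and plate below 0.045 m); the robot touches nothing.
It fails at once if the plate is lifted (more than 6 mm) or levered up (tilted over 0.08 rad; rocking tilts it 0.05 at most) (z of plate in the frame of cradle above 0.04 m or angle between plate's own z axis and vertical above 0.08 rad).
It fails at once if the dish on the plate is pushed about (more than 30 mm) or lifted off (distance of dish from where it was at the start of the episode above 0.03 m or z of dish in the frame of plate above 0.02 m).
It fails at once if a bystander is moved more than 30 mm (distance of any of dish_stack, bottle, jar, marker, calculator, tin from where it was at the start of the episode above 0.03 m).
It also fails if it takes over 58 s, if anything falls off the work surface, if the arm or the gripper's body presses on something with over 40 N, if the wrist force passes 120 N, or if a joint passes its speed limit or range.

## Working session

There is one attempt and no reset: what is moved stays moved. The work goes in short steps, Python scripts to look and compute and a tool call to move; the robot and the scene stay as the last step left them, time stands still between calls to the robot, and variables do not carry over. Pictures are saved under pics/ and viewed, about 8 in all and at most 12, crops included, and the job is handed in when it is done.

Besides the shell and the picture viewer there is one more tool, called after "Call:" by a JSON object that holds its "method" and its "body". move_arm: Moves the arm, as the interface text tells. Its arguments: {"type":"object","properties":{"motion":{"type":"array","items":{"type":"object","properties":{"offset":{"type":"array","items":{"type":"number"}},"angular":{"type":"array","items":{"type":"number"}},"jaw":{"type":"number"}}}},"squeeze":{"type":"number"}},"required":["motion"]}

```bash
mkdir -p pics
cat > h.py <<'E'
import numpy as np, cv2
from rig import ctrl
def snap(n,f):
    c=ctrl.capture(n); cv2.imwrite(f,cv2.cvtColor(c["img"],cv2.COLOR_RGB2BGR)); np.savez(f[:-4]+'.npz',**{k:np.array(c[k]) for k in("intrinsics","rvec","tvec","img")}); return c
def world(c,px,z):
    R=cv2.Rodrigues(np.array(c["rvec"],float))[0]; t=np.array(c["tvec"],float).ravel(); o=-R.T@t
    r=[]
    for p in px:
        d=R.T@np.linalg.inv(c["intrinsics"])@[p[0],p[1],1]; r.append(o+d*(z-o[2])/d[2])
    return np.array(r)
def pix(c,P): return cv2.projectPoints(np.array(P,float),np.array(c["rvec"],float),np.array(c["tvec"],float),np.array(c["intrinsics"],float),None)[0].reshape(-1,2)
E
python3 - <<'E'
from h import *
a=snap("top","pics/t0.png"); b=snap("scene","pics/s0.png")
x=np.hstack([a["img"],b["img"]])
cv2.imwrite("pics/both.png",cv2.cvtColor(cv2.resize(a["img"],(800,600),interpolation=cv2.INTER_CUBIC),cv2.COLOR_RGB2BGR))
print(ctrl.tips_ahead,ctrl.sense())
E
```

```text
11.0 {'time_s': 0.1, 'joints': array([-1.44538469e+00,  3.13362911e-01,  1.49834387e+00, -4.76522208e-05,
        1.33101582e+00, -2.23362109e-01]), 'dq': array([-0.0013364 , -0.0010415 ,  0.00052317, -0.00221686, -0.00056342,
        0.00249957]), 'tau': array([ 3.86501299e-03, -4.12897503e+01, -2.60140157e+01, -1.12009266e-04,
        3.02726054e-03, -1.49215936e-05]), 'eef_pos': array([ 179.37906449, -493.13591258,  211.21474354]), 'ee_rot': array([-5.65428629e-04,  9.84831963e-01,  1.73509901e-01,  4.54513327e-06]), 'force': array([-0.37596648, -0.52374928,  0.09297436]), 'wrist_torque': array([-0.06166743,  0.04461907, -0.04389699]), 'grip_width': 1.0014145352005654}
```

View pics/both.png

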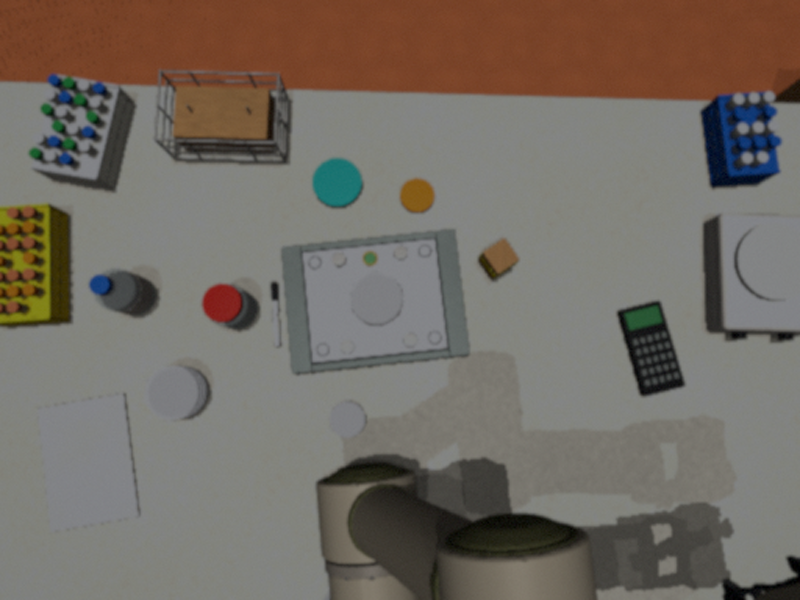

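View pics/s0.png

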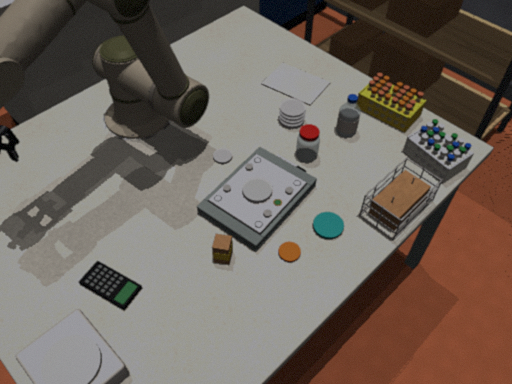

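The top view shows +x up and +y left. The rings, at 800x600 scale, are near (315,262), (425,251), (323,350) and (435,338), with studs inboard of them. Dish candidates are:
- clear, on the plate (377,299)
- small clear (348,419)
- turquoise (337,183)
- orange (417,195)

By the description it is the large clear one on the plate. Next is one close crop with the fitted pose overlaid.

```bash
cat >> h.py <<'E'
RP=np.array([[-75,95],[-75,-95],[75,95],[75,-95]],float); HP=np.array([[-75,53],[-75,-53],[75,53],[75,-53]],float)
def fit(W):
    m=W[:,:2].mean(0); z=((W[:,0]-m[0])+1j*(W[:,1]-m[1])); p=RP[:,0]+1j*RP[:,1]
    s=(z*p.conj()).sum()/(abs(p)**2).sum(); return m,np.angle(s),abs(s),abs(z-s/abs(s)*p)
E
python3 - <<'E'
from h import *
c=dict(np.load("pics/t0.npz")); k=512/800
W=world(c,np.array([[323,350],[435,338],[315,262],[425,251]])*k,44)
m,a,s,e=fit(W); print(W.round(1),m,np.degrees(a),s,e)
R=np.array([[np.cos(a),-np.sin(a)],[np.sin(a),np.cos(a)]])
r=RP@R.T+m; h=HP@R.T+m; print(r,h)
x0,y0,f=170,140,6
im=cv2.resize(c["img"][y0:y0+100,x0:x0+133],None,fx=f,fy=f,interpolation=cv2.INTER_CUBIC)
im=cv2.convertScaleAbs(im,alpha=1.3)
for P,z,col in((r,44,(255,0,0)),(h,54,(0,0,255))):
    for q in pix(c,np.c_[P,np.full(4,z)]): cv2.drawMarker(im,tuple(int(v) for v in ((q-[x0,y0]+.5)*f)),col,0,8)
cv2.imwrite("pics/crop.png",im[...,::-1])
E
```

```text
[[467.9 121.1  44. ]
 [493.1 -67.3  44. ]
 [617.8 141.   44. ]
 [642.1 -47.1  44. ]] [555.21853895  36.94997201] 7.551776664636632 1.0015981581921374 [0.54188339 0.28902881 0.70279551 0.28733245]
[[468.38395349 121.26933377]
 [493.35414888 -67.0827019 ]
 [617.08292902 140.98264593]
 [642.05312441 -47.36938975]] [[473.90368089  79.63362062]
 [487.83442148 -25.44698875]
 [622.60265642  99.34693278]
 [636.53339701  -5.7336766 ]]
```

View pics/crop.png

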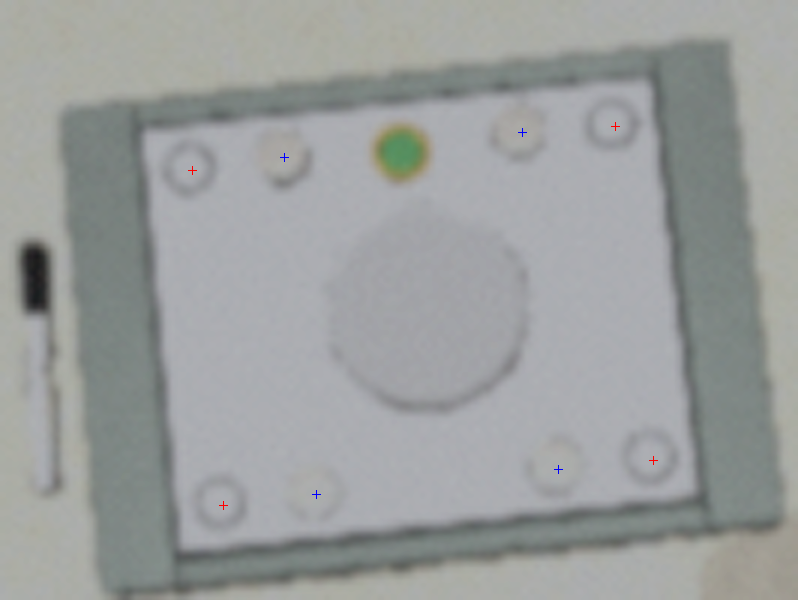

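The crosses land within about 1 mm of the rings and studs (scale 1.002, residuals under 0.7 mm). The dish is the large clear one mid-plate. The tool keeps its yaw (about 20°), so tx = .940dx+.342dy and ty = .342dx-.940dy. I'll start with near right at (494,-66).

Call:
{"method": "move_arm", "body": {"motion": [{"offset":[0.049,-0.0326,0],"angular":[0,0,0],"jaw":0},{"offset":[0.098,-0.0653,0],"angular":[0,0,0],"jaw":0},{"offset":[0.147,-0.098,0],"angular":[0,0,0],"jaw":0},{"offset":[0.196,-0.1306,0],"angular":[0,0,0],"jaw":0},{"offset":[0.2453,-0.1632,0],"angular":[0,0,0],"jaw":0}], "squeeze": 40}}

```text
time_s: 0.72
eef_pos: [354.9, -254.4, 211.6]
ee_rot: [-0.0, 0.985, 0.173, -0.0]
force: [1.7, -0.8, 1.0]
grip_width: -0.001
```

Call:
{"method": "move_arm", "body": {"motion": [{"offset":[0.049,-0.0326,0.02],"angular":[0,0,0],"jaw":0},{"offset":[0.098,-0.0653,0.05],"angular":[0,0,0],"jaw":0},{"offset":[0.147,-0.098,0.08],"angular":[0,0,0],"jaw":0},{"offset":[0.1963,-0.1306,0.11],"angular":[0,0,0],"jaw":0},{"offset":[0.1963,-0.1306,0.1367],"angular":[0,0,0],"jaw":0}]}}

```text
time_s: 1.35
eef_pos: [495.1, -63.8, 73.8]
ee_rot: [-0.0, 0.985, 0.175, 0.0]
force: [0.3, -1.0, -0.6]
grip_width: -0.002
```

Call:
{"method": "move_arm", "body": {"motion": [{"offset":[0,0,0],"angular":[0,0,0],"jaw":0},{"offset":[0,0,0],"angular":[0,0,0],"jaw":0}]}}

```text
time_s: 1.6
eef_pos: [494.3, -67.1, 76.1]
ee_rot: [0.0, 0.985, 0.173, 0.001]
force: [-0.1, -0.4, 0.5]
grip_width: -0.0
```

Call:
{"method": "move_arm", "body": {"motion": [{"offset":[0,0,0.01],"angular":[0,0,0],"jaw":0},{"offset":[0,0,0.017],"angular":[0,0,0],"jaw":0},{"offset":[0,0,0.017],"angular":[0,0,0],"jaw":0},{"offset":[0,0,0.017],"angular":[0,0,0],"jaw":0}]}}

```text
time_s: 2.1
eef_pos: [494.1, -66.5, 58.2]
ee_rot: [0.0, 0.985, 0.173, 0.0]
force: [-0.8, 0.2, -0.6]
grip_width: 0.003
```

Run:
```python
from h import *
c=snap("top","pics/t1.png"); d=snap("scene","pics/s1.png")
f=lambda i,x,y,k:cv2.resize(i[y:y+100,x:x+100],None,fx=k,fy=k,interpolation=cv2.INTER_CUBIC)
cv2.imwrite("pics/near1.png",np.hstack([f(c["img"],205,140,4),f(d["img"],200,140,4)])[...,::-1])
print(ctrl.sense()["eef_pos"],ctrl.sense()["force"])
```

```text
[494.15350574 -66.43402915  58.22716243] [0.09697558 0.52273837 0.25620638]
```

View pics/near1.png

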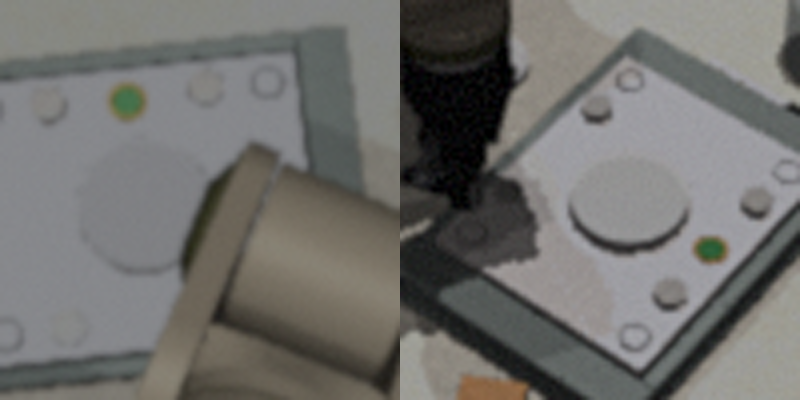

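Run:
```python
from h import *
c=dict(np.load("pics/s1.npz"))
P=[[494,-66.4,44],[488.5,-24.8,54],[642,-47.4,44],[617,141,44],[468.4,121.3,44],[494,-66.4,47]]
print((pix(c,P)-[200,140])*4+[400,0])
o=dict(np.load("pics/s0.npz"))
g=lambda i:cv2.convertScaleAbs(cv2.resize(i[160:220,190:250],None,fx=6.5,fy=6.5,interpolation=cv2.INTER_CUBIC),alpha=2)
cv2.imwrite("pics/near2.png",np.hstack([g(o["img"]),g(c["img"])])[...,::-1])
print((pix(c,P)-[190,160])*6.5)
```

```text
[[466.95233746 229.15788647]
 [503.25641848 185.39408279]
 [627.93344491 333.11543337]
 [783.01031455 168.4508058 ]
 [624.86970237  76.9469032 ]
 [466.7143627  226.64198067]]
[[173.79754838 242.38156551]
 [232.79168002 171.26538454]
 [435.39184798 411.31257922]
 [687.39176114 143.73255942]
 [430.41326635  -4.9612823 ]
 [173.41083939 238.29321859]]
```

View pics/near2.png

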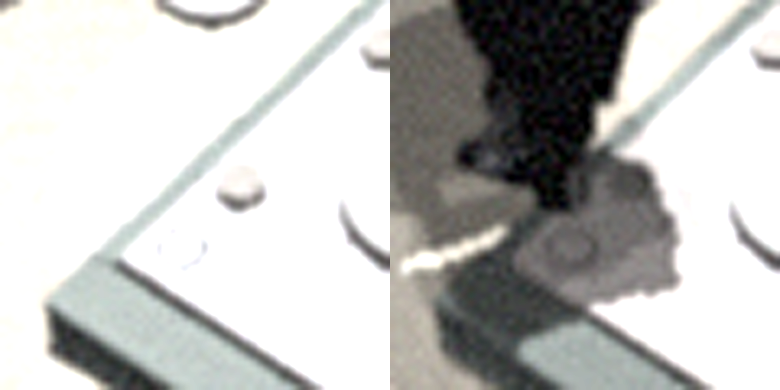

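The fingertip shows at about (165,208) in the crop, above the ring at (182,250). It is higher or farther back than I expected, so I'll come down slowly and let the contact height tell.

Call:
{"method": "move_arm", "body": {"motion": [{"offset":[0,0,0.0015],"angular":[0,0,0],"jaw":0},{"offset":[0,0,0.003],"angular":[0,0,0],"jaw":0},{"offset":[0,0,0.003],"angular":[0,0,0],"jaw":0}]}}

```text
time_s: 2.58
eef_pos: [493.9, -66.3, 54.9]
ee_rot: [-0.0, 0.985, 0.174, -0.0]
force: [-0.1, -0.6, 0.2]
grip_width: 0.001
```

Call:
{"method": "move_arm", "body": {"motion": [{"offset":[0,0,0.001],"angular":[0,0,0],"jaw":0},{"offset":[0,0,0.001],"angular":[0,0,0],"jaw":0}]}}

```text
time_s: 2.82
eef_pos: [494.0, -66.3, 53.9]
ee_rot: [-0.0, 0.985, 0.174, -0.0]
force: [-0.1, -0.2, 0.8]
grip_width: -0.0
```

Call:
{"method": "move_arm", "body": {"motion": [{"offset":[0,0,0.001],"angular":[0,0,0],"jaw":0},{"offset":[0,0,0.001],"angular":[0,0,0],"jaw":0}]}}

```text
time_s: 3.08
eef_pos: [494.0, -66.4, 52.9]
ee_rot: [-0.0, 0.985, 0.174, -0.0]
force: [0.1, -0.3, -0.5]
grip_width: 0.003
```

Call:
{"method": "move_arm", "body": {"motion": [{"offset":[0,0,0.001],"angular":[0,0,0],"jaw":0},{"offset":[0,0,0.001],"angular":[0,0,0],"jaw":0}]}}

```text
time_s: 3.32
eef_pos: [494.0, -66.4, 51.9]
ee_rot: [-0.0, 0.985, 0.173, -0.0]
force: [0.2, -0.0, 0.6]
grip_width: -0.004
```

Run:
```python
from h import *
c=snap("scene","pics/s2.png")
g=lambda i:cv2.resize(cv2.convertScaleAbs(i[160:220,190:250],alpha=3),None,fx=9,fy=9,interpolation=cv2.INTER_CUBIC)
cv2.imwrite("pics/near3.png",g(c["img"])[...,::-1])
print((pix(c,[[494,-66.4,44],[488.5,-24.8,54]])-[190,160])*9, ctrl.sense()["force"])
```

```text
[[240.64275929 335.60524455]
 [322.32694157 237.13668629]] [0.25526472 0.70383088 0.01995   ]
```

View pics/near3.png

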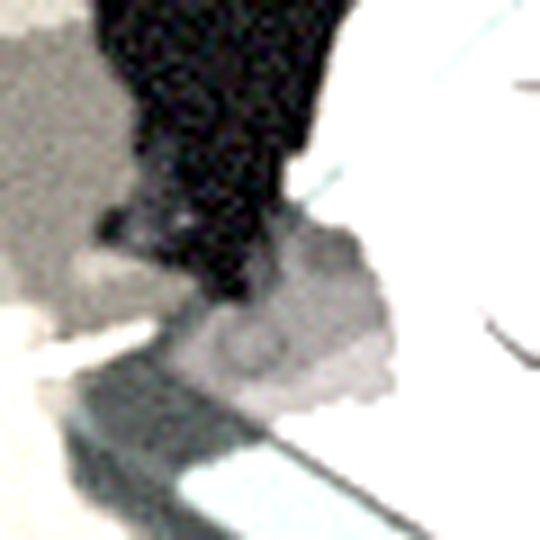

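Run:
```python
from h import *
c=dict(np.load("pics/s2.npz"))
print(ctrl.tips_ahead)
for z in (41,50,60,66): print(z,world(c,[[190+235/9,160+300/9],[190+205/9,160+290/9],[190+275/9,160+290/9]],z)[:,:2].round(0).tolist(), (pix(c,[[494,-66.4,z]])-[190,160])*9)
```

```text
11.0
41 [[480.0, -56.0], [470.0, -61.0], [486.0, -44.0]] [[241.17645905 341.24760058]]
50 [[486.0, -61.0], [476.0, -65.0], [492.0, -49.0]] [[239.57012086 324.26514598]]
60 [[492.0, -66.0], [482.0, -70.0], [498.0, -54.0]] [[237.76670575 305.19916379]]
66 [[496.0, -69.0], [486.0, -73.0], [502.0, -57.0]] [[236.67513214 293.65887957]]
```

The tip line of sight fits (493,-67) at z of about 62. So the horizontal position is right and the tips are simply higher than assumed. I'll keep going down in small steps, watching the force.

Call:
{"method": "move_arm", "body": {"motion": [{"offset":[0,0,0.001],"angular":[0,0,0],"jaw":0},{"offset":[0,0,0.002],"angular":[0,0,0],"jaw":0},{"offset":[0,0,0.002],"angular":[0,0,0],"jaw":0}]}}

```text
time_s: 3.75
eef_pos: [493.9, -66.4, 49.9]
ee_rot: [-0.0, 0.985, 0.173, -0.0]
force: [0.6, 0.2, -0.2]
grip_width: 0.001
```

Call:
{"method": "move_arm", "body": {"motion": [{"offset":[0,0,0.001],"angular":[0,0,0],"jaw":0},{"offset":[0,0,0.002],"angular":[0,0,0],"jaw":0},{"offset":[0,0,0.002],"angular":[0,0,0],"jaw":0}]}}

```text
time_s: 4.12
eef_pos: [494.0, -66.3, 47.9]
ee_rot: [-0.0, 0.985, 0.174, -0.0]
force: [-0.9, -1.0, -0.2]
grip_width: 0.001
```

Call:
{"method": "move_arm", "body": {"motion": [{"offset":[0,0,0.001],"angular":[0,0,0],"jaw":0},{"offset":[0,0,0.002],"angular":[0,0,0],"jaw":0},{"offset":[0,0,0.003],"angular":[0,0,0],"jaw":0}]}}

```text
time_s: 4.5
eef_pos: [494.0, -66.4, 44.9]
ee_rot: [-0.0, 0.985, 0.173, -0.0]
force: [0.2, -0.5, -0.1]
grip_width: -0.0
```

Call:
{"method": "move_arm", "body": {"motion": [{"offset":[0,0,0.001],"angular":[0,0,0],"jaw":0},{"offset":[0,0,0.002],"angular":[0,0,0],"jaw":0},{"offset":[0,0,0.002],"angular":[0,0,0],"jaw":0}]}}

```text
time_s: 4.88
eef_pos: [494.0, -66.3, 42.9]
ee_rot: [-0.0, 0.985, 0.174, -0.0]
force: [-0.5, 0.3, 0.0]
grip_width: 0.001
```

Run:
```python
from h import *
c=snap("scene","pics/s3.png");d=dict(np.load("pics/s0.npz"))
g=lambda i:cv2.resize(cv2.convertScaleAbs(i[130:220,180:250],alpha=3.5),None,fx=6,fy=6,interpolation=cv2.INTER_CUBIC)
cv2.imwrite("pics/near4.png",g(c["img"])[...,::-1])
print((pix(c,[[494,-66.4,44],[488.5,-24.8,54]])-[180,130])*6, ctrl.sense()["force"])
```

```text
[[220.42850619 403.7368297 ]
 [274.88462772 338.09112419]] [-0.10390529 -0.6986199   0.38079663]
```

View pics/near4.png

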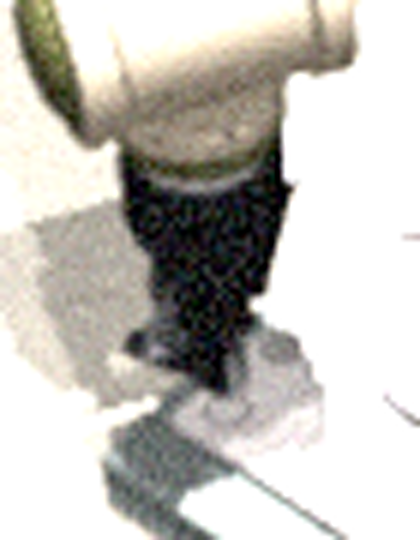

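The tip is at (220,390) and the ring at (225,410): directly above it, with roughly 12 mm still to go. I'll continue down.

Call:
{"method": "move_arm", "body": {"motion": [{"offset":[0,0,0.001],"angular":[0,0,0],"jaw":0},{"offset":[0,0,0.002],"angular":[0,0,0],"jaw":0},{"offset":[0,0,0.003],"angular":[0,0,0],"jaw":0},{"offset":[0,0,0.003],"angular":[0,0,0],"jaw":0}]}}

```text
time_s: 5.42
eef_pos: [494.0, -66.3, 39.9]
ee_rot: [-0.0, 0.985, 0.174, -0.0]
force: [-0.8, -0.0, -0.4]
grip_width: -0.003
```

Call:
{"method": "move_arm", "body": {"motion": [{"offset":[0,0,0.001],"angular":[0,0,0],"jaw":0},{"offset":[0,0,0.002],"angular":[0,0,0],"jaw":0},{"offset":[0,0,0.002],"angular":[0,0,0],"jaw":0}]}}

```text
time_s: 5.8
eef_pos: [494.0, -66.4, 37.9]
ee_rot: [-0.0, 0.985, 0.174, -0.0]
force: [-0.0, -0.7, -1.1]
grip_width: -0.0
```

Call:
{"method": "move_arm", "body": {"motion": [{"offset":[0,0,0.001],"angular":[0,0,0],"jaw":0},{"offset":[0,0,0.002],"angular":[0,0,0],"jaw":0},{"offset":[0,0,0.002],"angular":[0,0,0],"jaw":0}]}}

```text
time_s: 6.18
eef_pos: [494.0, -66.3, 35.9]
ee_rot: [-0.0, 0.985, 0.174, -0.0]
force: [-0.1, 0.7, -0.4]
grip_width: 0.0
```

Call:
{"method": "move_arm", "body": {"motion": [{"offset":[0,0,0.001],"angular":[0,0,0],"jaw":0},{"offset":[0,0,0.002],"angular":[0,0,0],"jaw":0},{"offset":[0,0,0.002],"angular":[0,0,0],"jaw":0}]}}

```text
time_s: 6.55
eef_pos: [494.0, -66.3, 33.9]
ee_rot: [-0.0, 0.985, 0.174, -0.0]
force: [0.2, -0.8, 0.2]
grip_width: 0.001
```

Call:
{"method": "move_arm", "body": {"motion": [{"offset":[0,0,0.001],"angular":[0,0,0],"jaw":0},{"offset":[0,0,0.001],"angular":[0,0,0],"jaw":0}]}}

```text
time_s: 6.8
eef_pos: [494.0, -66.3, 32.9]
ee_rot: [-0.0, 0.985, 0.174, -0.0]
force: [0.1, -0.2, 0.2]
grip_width: 0.002
```

Call:
{"method": "move_arm", "body": {"motion": [{"offset":[0,0,0.001],"angular":[0,0,0],"jaw":0},{"offset":[0,0,0.001],"angular":[0,0,0],"jaw":0}]}}

```text
time_s: 7.05
eef_pos: [494.0, -66.4, 31.9]
ee_rot: [-0.0, 0.985, 0.173, -0.0]
force: [0.8, 0.5, -0.5]
grip_width: -0.004
```

Call:
{"method": "move_arm", "body": {"motion": [{"offset":[0,0,0.001],"angular":[0,0,0],"jaw":0},{"offset":[0,0,0.001],"angular":[0,0,0],"jaw":0}]}}

```text
time_s: 7.3
eef_pos: [494.0, -66.3, 30.9]
ee_rot: [-0.0, 0.985, 0.174, -0.0]
force: [0.1, 0.2, -0.2]
grip_width: 0.0
```

Call:
{"method": "move_arm", "body": {"motion": [{"offset":[0,0,0.001],"angular":[0,0,0],"jaw":0},{"offset":[0,0,0.001],"angular":[0,0,0],"jaw":0}]}}

```text
time_s: 7.55
eef_pos: [494.0, -66.3, 29.9]
ee_rot: [-0.0, 0.985, 0.174, -0.0]
force: [0.4, 0.7, -0.5]
grip_width: 0.002
```

Run:
```python
from h import *
c=snap("scene","pics/s4.png")
g=lambda i:cv2.resize(cv2.convertScaleAbs(i[160:220,190:250],alpha=3.5),None,fx=9,fy=9,interpolation=cv2.INTER_CUBIC)
cv2.imwrite("pics/near5.png",g(c["img"])[...,::-1])
print((pix(c,[[494,-66.4,44],[488.5,-24.8,54]])-[190,160])*9, ctrl.sense()["force"])
```

```text
[[240.64275929 335.60524455]
 [322.32694157 237.13668629]] [ 0.00505184 -0.99718561 -0.47062368]
```

View pics/near5.png

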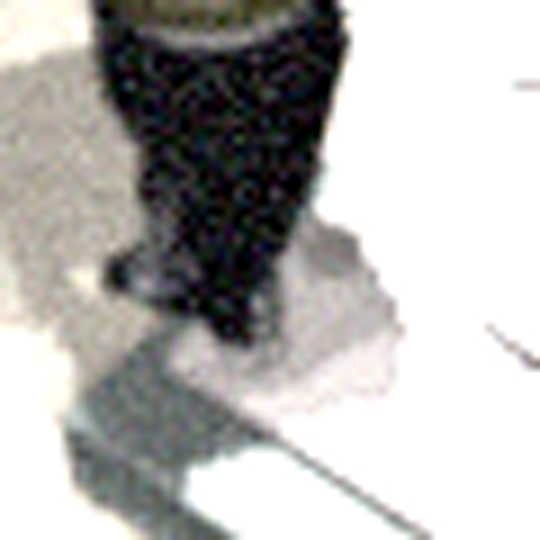

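The tip at (235,342) is now just at the ring's plane, so contact is imminent. I'll go in 1 mm steps.

Call:
{"method": "move_arm", "body": {"motion": [{"offset":[0,0,0.001],"angular":[0,0,0],"jaw":0},{"offset":[0,0,0.001],"angular":[0,0,0],"jaw":0}]}}

```text
time_s: 7.85
eef_pos: [494.0, -66.4, 28.9]
ee_rot: [-0.0, 0.985, 0.173, -0.0]
force: [-0.2, 0.0, -0.1]
grip_width: -0.003
```

Call:
{"method": "move_arm", "body": {"motion": [{"offset":[0,0,0.001],"angular":[0,0,0],"jaw":0},{"offset":[0,0,0.001],"angular":[0,0,0],"jaw":0}]}}

```text
time_s: 8.1
eef_pos: [494.0, -66.4, 27.9]
ee_rot: [-0.0, 0.985, 0.174, -0.0]
force: [-0.0, 0.7, 0.4]
grip_width: 0.002
```

Call:
{"method": "move_arm", "body": {"motion": [{"offset":[0,0,0.001],"angular":[0,0,0],"jaw":0},{"offset":[0,0,0.001],"angular":[0,0,0],"jaw":0}]}}

```text
time_s: 8.35
eef_pos: [494.0, -66.3, 26.9]
ee_rot: [-0.0, 0.985, 0.174, -0.0]
force: [0.4, -0.8, 0.5]
grip_width: -0.002
```

Call:
{"method": "move_arm", "body": {"motion": [{"offset":[0,0,0.001],"angular":[0,0,0],"jaw":0},{"offset":[0,0,0.001],"angular":[0,0,0],"jaw":0}]}}

```text
time_s: 8.6
eef_pos: [493.9, -66.3, 25.9]
ee_rot: [-0.0, 0.985, 0.174, -0.0]
force: [0.1, -0.1, -0.9]
grip_width: 0.002
```

Call:
{"method": "move_arm", "body": {"motion": [{"offset":[0,0,0.001],"angular":[0,0,0],"jaw":0},{"offset":[0,0,0.001],"angular":[0,0,0],"jaw":0}]}}

```text
time_s: 8.85
eef_pos: [494.0, -66.4, 24.9]
ee_rot: [-0.0, 0.985, 0.174, -0.0]
force: [0.2, 0.0, 0.5]
grip_width: 0.001
```

Call:
{"method": "move_arm", "body": {"motion": [{"offset":[0,0,0.001],"angular":[0,0,0],"jaw":0},{"offset":[0,0,0.001],"angular":[0,0,0],"jaw":0}]}}

```text
time_s: 9.1
eef_pos: [494.1, -66.4, 24.5]
ee_rot: [0.0, 0.985, 0.174, 0.0]
force: [-2.0, 0.5, 5.9]
grip_width: 0.0
```

Run:
```python
from h import *
c=snap("scene","pics/s5.png");o=dict(np.load("pics/s0.npz"))
t=snap("top","pics/t5.png")
g=lambda i,x,y:cv2.resize(cv2.convertScaleAbs(i[y:y+70,x:x+60],alpha=3.5),None,fx=6.5,fy=6.5,interpolation=cv2.INTER_CUBIC)
cv2.imwrite("pics/near6.png",np.hstack([g(o["img"],190,150),g(c["img"],190,150)])[...,::-1])
print((pix(c,[[494,-66.4,44],[488.5,-24.8,54]])-[190,150])*6.5, ctrl.sense())
# plate change elsewhere?
```

```text
[[173.79754838 307.38156551]
 [232.79168002 236.26538454]] {'time_s': 9.2, 'joints': array([-3.68981299e-01,  4.94464971e-01,  1.78494083e+00, -8.57317814e-05,
        8.61943129e-01,  8.52962997e-01]), 'dq': array([-0.00028483, -0.00047557,  0.0002275 , -0.0001263 , -0.00030756,
       -0.00025686]), 'tau': array([-1.01907109e-01, -4.00294590e+01, -1.85624599e+01,  5.12483181e-02,
       -5.19176982e-01, -4.04288930e-04]), 'eef_pos': array([494.09112881, -66.38771445,  24.43383304]), 'ee_rot': array([9.08639063e-05, 9.84821462e-01, 1.73570366e-01, 8.74796878e-05]), 'force': array([-1.81343293,  0.12780213,  4.98890701]), 'wrist_torque': array([0.05543965, 0.33567705, 0.00469897]), 'grip_width': -0.00047266305303292827}
```

View pics/near6.png

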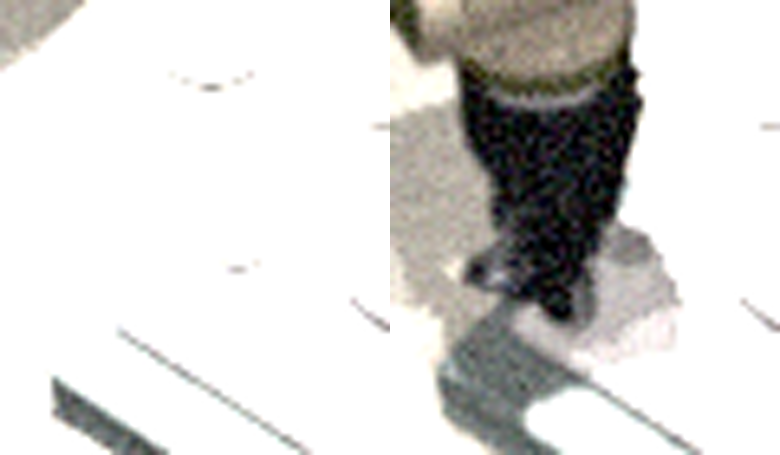

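Contact: 5-6 N upward at TCP z 24.5, with the tip seen at the ring. The tips effectively sit about 20 mm short of the TCP. Pressing further in small steps.

Call:
{"method": "move_arm", "body": {"motion": [{"offset":[0,0,0.0005],"angular":[0,0,0],"jaw":0},{"offset":[0,0,0.0005],"angular":[0,0,0],"jaw":0}]}}

```text
time_s: 9.45
eef_pos: [494.1, -66.4, 24.4]
ee_rot: [0.0, 0.985, 0.174, 0.0]
force: [-4.4, 1.3, 12.3]
grip_width: 0.002
```

Call:
{"method": "move_arm", "body": {"motion": [{"offset":[0,0,0.0005],"angular":[0,0,0],"jaw":0},{"offset":[0,0,0.0005],"angular":[0,0,0],"jaw":0}]}}

```text
time_s: 9.7
eef_pos: [494.1, -66.4, 24.4]
ee_rot: [0.0, 0.985, 0.174, 0.0]
force: [-6.5, 1.6, 18.1]
grip_width: -0.002
```

Run:
```python
from h import *
s=ctrl.sense();F=s["force"];M=s["wrist_torque"];print(F,M,s["joints"])
print(np.cross(F,M)/(F@F)*1e3, F/F[2]*1e3)
```

```text
[-6.45196428  1.60883764 18.113604  ] [ 0.29105688  1.11082226 -0.05001482] [-3.68920527e-01  4.94571564e-01  1.78500259e+00 -2.84327555e-04
  8.61531130e-01  8.52976712e-01]
[-54.25849438  13.29343174 -20.50728506] [-356.19439814   88.81930041 1000.        ]
```

Call:
{"method": "move_arm", "body": {"motion": [{"offset":[0,0,-0.008],"angular":[0,0,0],"jaw":0},{"offset":[0,0,-0.02],"angular":[0,0,0],"jaw":0},{"offset":[0,0,-0.02],"angular":[0,0,0],"jaw":0}]}}

```text
time_s: 10.07
eef_pos: [494.6, -66.6, 43.9]
ee_rot: [0.001, 0.985, 0.174, 0.001]
force: [1.2, 0.6, 0.5]
grip_width: 0.0
```

The line of force passes through the tool axis, so the fingertip contact is central. Near right is firm: 18 N with no give. Next is far right, at (642.7,-46.7).

Call:
{"method": "move_arm", "body": {"motion": [{"offset":[0.05,0.011,0],"angular":[0,0,0],"jaw":0},{"offset":[0.1,0.022,0],"angular":[0,0,0],"jaw":0},{"offset":[0.1465,0.0323,0],"angular":[0,0,0],"jaw":0},{"offset":[0.1465,0.0323,0],"angular":[0,0,0],"jaw":0},{"offset":[0.1465,0.0323,0.006],"angular":[0,0,0],"jaw":0}]}}

```text
time_s: 10.7
eef_pos: [642.1, -46.6, 36.5]
ee_rot: [-0.0, 0.985, 0.174, -0.0]
force: [0.6, 0.2, -0.6]
grip_width: 0.002
```

Call:
{"method": "move_arm", "body": {"motion": [{"offset":[0,0,0.003],"angular":[0,0,0],"jaw":0},{"offset":[0,0,0.006],"angular":[0,0,0],"jaw":0},{"offset":[0,0,0.006],"angular":[0,0,0],"jaw":0}]}}

```text
time_s: 11.08
eef_pos: [642.4, -46.8, 30.9]
ee_rot: [-0.0, 0.985, 0.173, -0.0]
force: [-0.4, -0.1, -0.6]
grip_width: 0.002
```

Call:
{"method": "move_arm", "body": {"motion": [{"offset":[0,0,0.002],"angular":[0,0,0],"jaw":0},{"offset":[0,0,0.004],"angular":[0,0,0],"jaw":0},{"offset":[0,0,0.004],"angular":[0,0,0],"jaw":0}]}}

```text
time_s: 11.45
eef_pos: [642.6, -46.6, 26.8]
ee_rot: [-0.0, 0.985, 0.174, -0.0]
force: [0.5, 1.3, -0.1]
grip_width: 0.0
```

Run:
```python
from h import *
c=snap("scene","pics/s6.png")
g=lambda i,x,y:cv2.resize(cv2.convertScaleAbs(i[y:y+60,x:x+80],alpha=2.5),None,fx=9,fy=9,interpolation=cv2.INTER_CUBIC)
cv2.imwrite("pics/near7.png",g(c["img"],220,180)[...,::-1])
print((pix(c,[[642.7,-46.7,44],[636.5,-5.7,54]])-[220,180])*9, ctrl.sense()["force"],ctrl.sense()["eef_pos"])
```

```text
[[336.02215922 389.5333428 ]
 [414.78474412 284.73544796]] [-0.12978385 -0.42013906 -0.45476811] [642.67541404 -46.66036794  26.91818596]
```

View pics/near7.png

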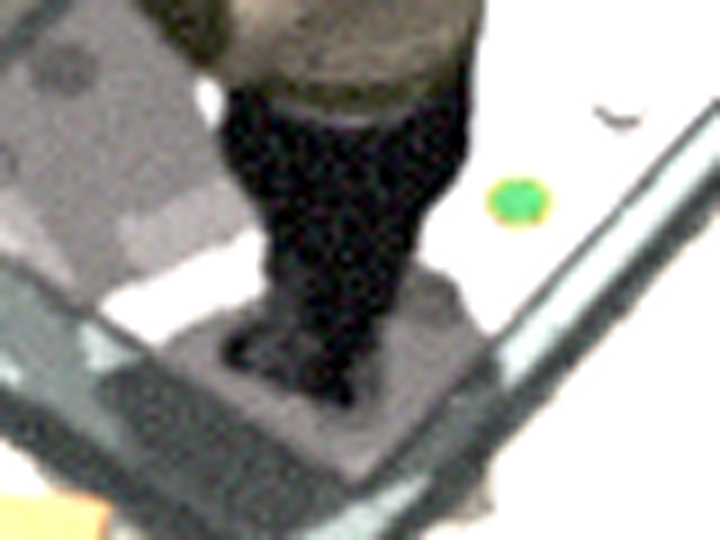

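The tip at (335,400) is over the ring's arc (350,405). Pressing.

Call:
{"method": "move_arm", "body": {"motion": [{"offset":[0,0,0.001],"angular":[0,0,0],"jaw":0},{"offset":[0,0,0.002],"angular":[0,0,0],"jaw":0},{"offset":[0,0,0.003],"angular":[0,0,0],"jaw":0},{"offset":[0,0,0.003],"angular":[0,0,0],"jaw":0}]}}

```text
time_s: 12.0
eef_pos: [642.8, -46.6, 24.5]
ee_rot: [0.0, 0.985, 0.174, 0.0]
force: [-2.5, 0.5, 5.1]
grip_width: -0.0
```

Call:
{"method": "move_arm", "body": {"motion": [{"offset":[0,0,0.001],"angular":[0,0,0],"jaw":0},{"offset":[0,0,0.001],"angular":[0,0,0],"jaw":0}]}}

```text
time_s: 12.25
eef_pos: [642.8, -46.7, 24.5]
ee_rot: [0.0, 0.985, 0.174, 0.0]
force: [-6.4, 0.1, 12.7]
grip_width: -0.001
```

Far right is firm too, with the same contact height. Next is far left: d = (-24.9,+188.4), so tx 0.041, ty -0.1856, raised 22 mm.

Call:
{"method": "move_arm", "body": {"motion": [{"offset":[0,0,-0.011],"angular":[0,0,0],"jaw":0},{"offset":[0,0,-0.022],"angular":[0,0,0],"jaw":0},{"offset":[0.0102,-0.0464,-0.022],"angular":[0,0,0],"jaw":0},{"offset":[0.0205,-0.0928,-0.022],"angular":[0,0,0],"jaw":0},{"offset":[0.0307,-0.1392,-0.022],"angular":[0,0,0],"jaw":0}]}}

```text
time_s: 12.88
eef_pos: [623.9, 96.0, 45.6]
ee_rot: [0.0, 0.985, 0.173, 0.0]
force: [-0.0, -0.9, -0.6]
grip_width: 0.0
```

Call:
{"method": "move_arm", "body": {"motion": [{"offset":[0.0103,-0.0464,0],"angular":[0,0,0],"jaw":0},{"offset":[0.0103,-0.0464,0.006],"angular":[0,0,0],"jaw":0},{"offset":[0.0103,-0.0464,0.012],"angular":[0,0,0],"jaw":0},{"offset":[0.0103,-0.0464,0.017],"angular":[0,0,0],"jaw":0},{"offset":[0.0103,-0.0464,0.017],"angular":[0,0,0],"jaw":0}]}}

```text
time_s: 13.5
eef_pos: [617.8, 140.8, 27.5]
ee_rot: [-0.0, 0.985, 0.173, -0.0]
force: [-0.4, 0.7, -0.2]
grip_width: -0.001
```

Call:
{"method": "move_arm", "body": {"motion": [{"offset":[0,0,0.001],"angular":[0,0,0],"jaw":0},{"offset":[0,0,0.002],"angular":[0,0,0],"jaw":0},{"offset":[0,0,0.004],"angular":[0,0,0],"jaw":0},{"offset":[0,0,0.004],"angular":[0,0,0],"jaw":0}]}}

```text
time_s: 14.0
eef_pos: [618.0, 141.8, 24.4]
ee_rot: [0.0, 0.985, 0.174, 0.0]
force: [-1.1, 0.0, 4.6]
grip_width: 0.004
```

Call:
{"method": "move_arm", "body": {"motion": [{"offset":[0,0,0.001],"angular":[0,0,0],"jaw":0},{"offset":[0,0,0.001],"angular":[0,0,0],"jaw":0}]}}

```text
time_s: 14.25
eef_pos: [618.1, 141.8, 23.6]
ee_rot: [0.0, 0.985, 0.174, 0.0]
force: [-3.2, -0.3, 6.3]
grip_width: 0.001
```

Far left is yielding: z moved to 23.6 at 6 N. I'll press on.

Call:
{"method": "move_arm", "body": {"motion": [{"offset":[0,0,0.001],"angular":[0,0,0],"jaw":0},{"offset":[0,0,0.002],"angular":[0,0,0],"jaw":0},{"offset":[0,0,0.003],"angular":[0,0,0],"jaw":0},{"offset":[0,0,0.003],"angular":[0,0,0],"jaw":0}]}}

```text
time_s: 14.75
eef_pos: [618.2, 141.9, 21.0]
ee_rot: [0.0, 0.985, 0.174, 0.001]
force: [-1.7, 0.2, 8.0]
grip_width: 0.003
```

Call:
{"method": "move_arm", "body": {"motion": [{"offset":[0,0,0.001],"angular":[0,0,0],"jaw":0},{"offset":[0,0,0.001],"angular":[0,0,0],"jaw":0}]}}

```text
time_s: 15.0
eef_pos: [618.3, 142.0, 20.1]
ee_rot: [0.0, 0.985, 0.174, 0.001]
force: [-2.8, -0.3, 9.3]
grip_width: 0.004
```

Far left sank 4.4 mm, so it is the soft corner. Lift, then move to its stud: d = (5.5,-41.6), so tx -0.009, ty 0.041.

Call:
{"method": "move_arm", "body": {"motion": [{"offset":[0,0,-0.013],"angular":[0,0,0],"jaw":0},{"offset":[0,0,-0.026],"angular":[0,0,0],"jaw":0},{"offset":[-0.009,0.041,-0.026],"angular":[0,0,0],"jaw":0},{"offset":[-0.009,0.041,-0.026],"angular":[0,0,0],"jaw":0},{"offset":[-0.009,0.041,-0.02],"angular":[0,0,0],"jaw":0}]}}

```text
time_s: 15.62
eef_pos: [623.6, 100.6, 39.4]
ee_rot: [-0.0, 0.985, 0.173, 0.0]
force: [0.9, -0.8, 0.3]
grip_width: -0.002
```

Call:
{"method": "move_arm", "body": {"motion": [{"offset":[0,0,0],"angular":[0,0,0],"jaw":0},{"offset":[0,0,0],"angular":[0,0,0],"jaw":0}]}}

```text
time_s: 15.88
eef_pos: [623.2, 100.8, 38.9]
ee_rot: [-0.0, 0.985, 0.174, -0.0]
force: [-0.5, -0.3, -0.0]
grip_width: -0.002
```

Run:
```python
from h import *
c=snap("scene","pics/s7.png"); s=ctrl.sense(); p=s["eef_pos"]
g=lambda i,x,y:cv2.resize(cv2.convertScaleAbs(i[y:y+60,x:x+80],alpha=2.5),None,fx=9,fy=9,interpolation=cv2.INTER_CUBIC)
cv2.imwrite("pics/near8.png",g(c["img"],240,160)[...,::-1])
print((pix(c,[[623,100,54],[p[0],p[1],p[2]+20],[618,141.5,44]])-[240,160])*9, s["force"],p)
```

```text
[[432.56649608 257.51247777]
 [435.61282177 247.28808619]
 [505.00583295 199.856681  ]] [-0.62070395 -0.12023035 -0.01634618] [623.3213079  100.70365122  38.9946429 ]
```

View pics/near8.png

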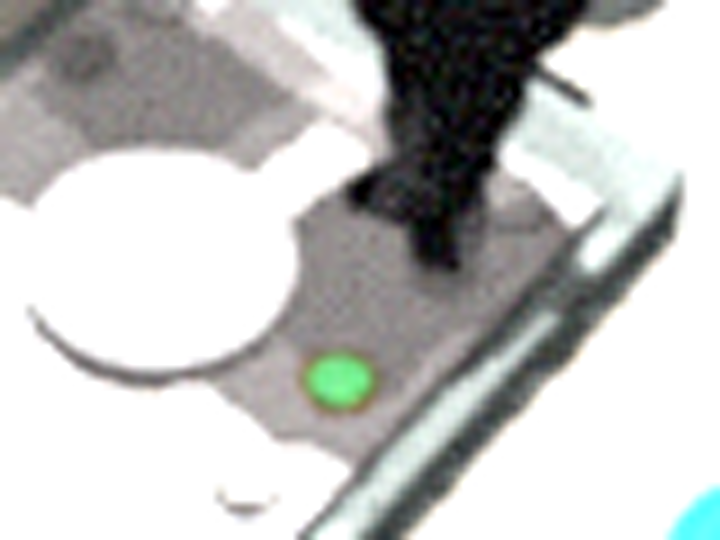

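The tip at (435,260) covers the stud, whose predicted position is (433,258). Pressing it down.

Call:
{"method": "move_arm", "body": {"motion": [{"offset":[0,0,0.002],"angular":[0,0,0],"jaw":0},{"offset":[0,0,0.004],"angular":[0,0,0],"jaw":0},{"offset":[0,0,0.006],"angular":[0,0,0],"jaw":0},{"offset":[0,0,0.007],"angular":[0,0,0],"jaw":0},{"offset":[0,0,0.007],"angular":[0,0,0],"jaw":0}]}}

```text
time_s: 16.55
eef_pos: [623.4, 100.2, 31.9]
ee_rot: [-0.0, 0.985, 0.174, -0.0]
force: [0.2, -0.4, -0.7]
grip_width: 0.006
```

Call:
{"method": "move_arm", "body": {"motion": [{"offset":[0,0,0.0015],"angular":[0,0,0],"jaw":0},{"offset":[0,0,0.003],"angular":[0,0,0],"jaw":0},{"offset":[0,0,0.004],"angular":[0,0,0],"jaw":0},{"offset":[0,0,0.004],"angular":[0,0,0],"jaw":0}]}}

```text
time_s: 17.05
eef_pos: [623.4, 100.2, 27.8]
ee_rot: [0.0, 0.985, 0.174, -0.0]
force: [1.2, 0.2, 0.7]
grip_width: -0.0
```

Call:
{"method": "move_arm", "body": {"motion": [{"offset":[0,0,0.001],"angular":[0,0,0],"jaw":0},{"offset":[0,0,0.001],"angular":[0,0,0],"jaw":0}]}}

```text
time_s: 17.3
eef_pos: [623.4, 100.2, 27.4]
ee_rot: [0.0, 0.985, 0.174, 0.0]
force: [-2.1, -0.9, 5.0]
grip_width: -0.002
```

Call:
{"method": "move_arm", "body": {"motion": [{"offset":[0,0,0.001],"angular":[0,0,0],"jaw":0},{"offset":[0,0,0.001],"angular":[0,0,0],"jaw":0},{"offset":[0,0,0.001],"angular":[0,0,0],"jaw":0}]}}

```text
time_s: 17.68
eef_pos: [623.5, 100.2, 27.2]
ee_rot: [0.0, 0.985, 0.174, 0.0]
force: [-5.4, -1.7, 11.1]
grip_width: 0.001
```

Call:
{"method": "move_arm", "body": {"motion": [{"offset":[0,0,-0.01],"angular":[0,0,0],"jaw":0},{"offset":[0,0,-0.04],"angular":[0,0,0],"jaw":0},{"offset":[0,0,-0.09],"angular":[0,0,0],"jaw":0},{"offset":[0,0,-0.14],"angular":[0,0,0],"jaw":0},{"offset":[0,0,-0.19],"angular":[0,0,0],"jaw":0}]}}

```text
time_s: 18.3
eef_pos: [623.2, 100.2, 217.9]
ee_rot: [0.0, 0.985, 0.174, 0.0]
force: [0.0, -0.6, 0.1]
grip_width: 0.004
```

Call:
{"method": "move_arm", "body": {"motion": [{"offset":[-0.05,0.03,0],"angular":[0,0,0],"jaw":0},{"offset":[-0.1,0.06,0],"angular":[0,0,0],"jaw":0},{"offset":[-0.15,0.09,0],"angular":[0,0,0],"jaw":0},{"offset":[-0.2,0.12,0],"angular":[0,0,0],"jaw":0},{"offset":[-0.2,0.12,0],"angular":[0,0,0],"jaw":0}]}}

```text
time_s: 18.92
eef_pos: [475.0, -83.2, 216.6]
ee_rot: [0.0, 0.985, 0.171, 0.0]
force: [0.1, -0.5, 0.5]
grip_width: -0.002
```

Run:
```python
from h import *
c=snap("scene","pics/s8.png");o=dict(np.load("pics/s0.npz"))
g=lambda i:cv2.resize(i[140:250,190:325],None,fx=3,fy=3,interpolation=cv2.INTER_CUBIC)
cv2.imwrite("pics/end.png",np.vstack([g(o["img"])[20:310],g(c["img"])[20:310]])[...,::-1])
s=ctrl.sense();print(s["force"],s["eef_pos"],s["time_s"])
```

```text
[-0.26856494 -0.50045612  0.05732073] [476.02089652 -81.92363214 216.55665699] 18.975
```

View pics/end.png

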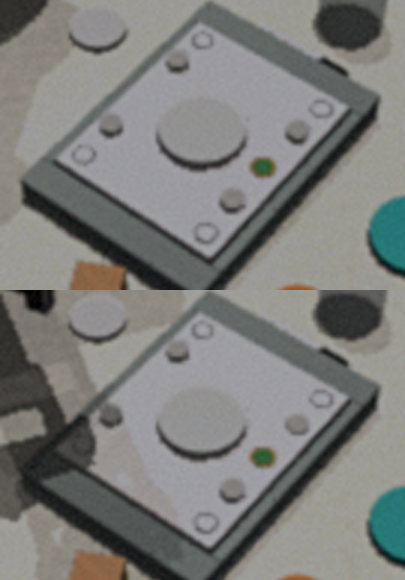

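The far-left stud, at (297,425) in the lower picture, now lies flat: its dark side band is gone. The other three studs, the dish and the surroundings are unchanged.

```bash
python3 -c "
from rig import ctrl
print(ctrl.finish_job())"
```

```text
the job is handed in; nothing more can be done
None
```

The soft foot is at the far-left corner. I pressed that corner's shim down flat and handed the job in at about 19 s of the 58 s; no verdict was reported.

- **Finding the corner:** Near right held firm at 18 N and far right at 13 N. Far left sank about 4.4 mm under roughly 6–9 N. I did not press near left, since the soft corner was already found.
- **Pressing the shim:** The far-left shim stopped at the height expected for flat, 3 mm above the plate's contact height, and held there at 11 N.
- **Last check:** The final picture shows that head flat. The other three shims are still standing, and the dish, plate and the objects in the crop look unmoved. I did not check the bottle, dish stack or calculator in a final picture. The arm is clear at about 217 mm height with the force reading near zero.
- **What disagreed:** Fingertip contact came about 30 mm lower in TCP height than `ctrl.tips_ahead` (11 mm) implies. I therefore worked from the contact height, which agreed across all three corners pressed. I felt almost no force while the shim was sliding, though about 2 N was stated.

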